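# Put the call-out kit back in its matching holders

### The job

Put the call-out kit back on the worktop, each thing in the holder that matches it: stand the torch upright in the round grey cup, stand the tape measure, the same way up as now, between the walls of the rectangular tray, lay the black tape flat and centred on the ring outline of the round pad, and lay the blue battery centred on and along the blue outline of the small pad. Set each one down gently without dropping it, keep the torch standing, and leave the black battery and the padlock where they lie.

Things in the scene. Friction and masses are not known exactly. Their poses are not given: they have to be found in the camera images.
- torch: Black hand torch standing upright on its lens, red slide switch on the side. 47 mm diameter at the foot (widest), narrower above, 142 mm tall, 0.16 kg. Origin: centre of its underside, z up. Loose; belongs in torch_cup. Can be gripped round the body from above, e.g. with the TCP about 110 mm above its origin (much lower and the palm meets its top), any yaw.
- tape_measure: Teal tape measure standing on its edge, black disc on its face. 36 mm thick along its own x (grip across this), 68 mm along its own y (plus a small metal hook at the +y end), 64 mm tall, 0.21 kg. Origin: on its underside; the case spans x -17..+19, y -29..+39 mm, z 0..64 mm. Loose; belongs in measure_tray, long way along the tray, either end first.
- black_tape: Small roll of black insulating tape lying flat, brown core (do not mistake the flat brown stains on the black worktop for it). 57 mm outer diameter, 19 mm tall, 0.05 kg. Grip it across its outside (it is solid for contact, the core hole cannot be used). Origin: centre of its underside, z up. Loose; belongs on tape_pad.
- blue_cell: The BLUE AA cell with a tan/gold end, lying flat: 14 mm wide along its own x (grip across this), 50 mm long along its own y, 14 mm high, 0.03 kg. It does not roll. Origin: centre of its underside. Loose; belongs on cell_pad.
- black_cell: The BLACK AA cell with a tan/gold end, same size as the blue one (14 x 50 x 14 mm, long along own y). Loose; a bystander that must stay where it lies. Origin: centre of its underside.
- torch_cup: Grey round cup with a yellow floor, fixed, open at the top: bore 68 mm diameter narrowing by 2 mm to the rim, outer diameter 80 mm (foot flange 96 mm), rim 24 mm above the worktop, inner floor 4 mm above it. Origin: centre of its underside (worktop level), z up. Place for the torch.
- measure_tray: Grey rectangular tray with a yellow floor, fixed: inside 58 mm along its own x, 92 mm along its own y, walls 4 mm thick and 12 mm high above the worktop, inner floor 4 mm above it. Origin: centre of its underside (worktop level). Place for the tape measure.
- tape_pad: Grey round flat pad, fixed, 92 mm diameter, top 4 mm above the worktop, with a yellow flat ring outline (58 mm diameter) at its centre. Origin: centre of its underside (worktop level). Place for the black tape, laid flat on the ring.
- cell_pad: Grey rectangular flat pad, fixed, 46 mm along its own x, 90 mm along its own y, top 4 mm above the worktop, with a blue flat outline of the cell (14 x 50 mm, long along own y) framed in yellow at its centre. Origin: centre of its underside (worktop level). Place for the blue cell, along the outline, either way round.
- padlock: Brass padlock lying flat, 65 x 44 x 14 mm with its shackle, 0.17 kg. Loose; a bystander that must stay where it lies. Origin: centre of its underside outline.
There are look-alikes about, which are no part of the job. Leave any red look-alike of the tape_measure alone. Several things have the shape of the torch; the one meant has the colours described above.

How it is judged:
At the end, for the whole second after the job is handed in: Torch within 16 mm, tape measure 24 mm (0.4 rad), black tape 12 mm, blue cell 12 mm (0.3 rad) of the centres of their holders, origins 1 to 8 mm above the holders' origins, tilt under 0.12 rad, released, at rest; black cell and padlock moved under 30 mm (horizontal distance between torch and torch_cup below 0.016 m and z of torch in the frame of torch_cup between 0.001 and 0.008 m and angle between each of torch, tape_measure, black_tape, blue_cell's own z axis and vertical below 0.12 rad and linear speed of each of torch, tape_measure, black_tape, blue_cell below 0.02 m/s and angular speed of each of torch, tape_measure, black_tape, blue_cell below 0.2 rad/s and horizontal distance between tape_measure and measure_tray below 0.024 m and z of tape_measure in the frame of measure_tray between 0.001 and 0.008 m and angle between the y axis of tape_measure and the y axis of measure_tray, either way round below 0.4 rad and horizontal distance between black_tape and tape_pad below 0.012 m and z of black_tape in the frame of tape_pad between 0.001 and 0.008 m and horizontal distance between blue_cell and cell_pad below 0.012 m and z of blue_cell in the frame of cell_pad between 0.001 and 0.008 m and angle between the y axis of blue_cell and the y axis of cell_pad, either way round below 0.3 rad and distance of each of black_cell, padlock from where it was at the start of the episode below 0.03 m); the robot touches nothing.
It fails at once if a thing is dropped or slammed on its holder (contact force over 45 N) (contact force between torch and torch_cup above 45 N or contact force between tape_measure and measure_tray above 45 N or contact force between black_tape and tape_pad above 45 N or contact force between blue_cell and cell_pad above 45 N).
It fails at once if the torch is toppled (angle between torch's own z axis and vertical above 0.8 rad).
It fails at once if the black cell or the padlock is shifted by more than 30 mm (distance of any of black_cell, padlock from where it was at the start of the episode above 0.03 m).
It also fails if it takes over 99 s, if anything falls off the work surface, if the arm or the gripper's body presses on something with over 40 N, if the wrist force passes 120 N, or if a joint passes its speed limit or range.

### The arm

A 6-joint arm with a two-finger parallel gripper is mounted at the origin on a cart in front of the work surface, level with it; the furniture and walls round the work are solid. World frame = base frame: x ahead of the robot, y to its left, z up, the work surface at z = 0. Lengths are in m, angles in rad, forces in N, time in s.
With the tool pointing down it reaches from about 0.425 to 0.95 m from the base axis. Payload 3.5 kg.
Tool frame: the origin (TCP) lies between the finger pads, 19 mm behind the fingertips; this is the grasp point; z points along the fingers, y is the line along which they close (so a half turn about z gives the same grasp; the last joint's range is limited). The gripper opens to 85 mm and grips with 20 to 120 N. Pads are 22 mm wide; open, the fingers measure 114 mm over their backs; the gripper's body (76 mm by 85 mm) begins 54 mm behind the grasp point. The pads swing forward as they close: fully open they stand 13 mm farther back than shut.
Start: joints at [1.137, 0.286, 1.577, -0, 1.279, -0.15], TCP at [0.189, 0.648, 0.25] pointing down, gripper open.
Joint ranges: [-2.77, 2.77], [-0.9, 2.22], [0.21, 2.48], [-1.53, 4.67], [0.24, 2.81], [-2.84, 2.84]. Speed limits (rad/s): [2.79, 2.79, 3.14, 3.14, 3.14, 3.14].

### API

Orientations are given as a unit quaternion [x, y, z, w].
In Python, from plant import get_state, read_camera, ctrl gives the robot as it stands.
- The arm moves only by the shell command python3 -m crank 'ROWS' [FORCE]. ROWS is JSON, a list of rows, each a list of 3 entries, a list of its own where there are three numbers: the shift along the tool's x, y, z in mm, then the turn about the tool's z in degrees, then the closure in counts, from 0 (fully open) to 255 (shut). In form: [[[tx, ty, tz], yaw, claw], ...]. A call has 1 to 10 rows; each row is the pose to reach, as a shift and turn from the pose commanded when the call began, along the tool's axes at that moment; what a row does not reach only later rows make up. A row lasts 1/10 s, in which the tool goes at most 50 mm and 8.59 degrees, less where a joint would pass 70% of its speed; a pose out of reach is approached as far as the arm can. A call with a gripper value outside its range is refused whole. The fingers move at their own pace and stop on an object; FORCE is the grip in N (left out, the last holds). Time passes only in rows, so rows that repeat a pose let the fingers close. It gives the time, the measured TCP pose, the force, the opening and the grip force at its end, in the units of the state.
- get_state(): the state, without advancing time (a new reading comes with each control period).
- read_camera(name): name is "scene" or "top"; returns a dict with "frame" (420x560x3 uint8, blue, green, red), "range_z" (420x560 float32, m along the optical axis (not along the pixel's ray), 0 where there is no reading), "vfov" (degrees; the focal length in pixels is half the picture's height over the tangent of half this angle, whatever the lens; pixels are square), "cx", "cy" (the principal point, pixels), "k1" (the pictures are not rectified: a ray, as slopes to the right and down, at radius r is drawn at 1 + k1 r^2 times it, then the intrinsics apply), "origin" and "orientation" of the camera in the world. Camera axes: x right, y down, z forward; pixel columns grow to the right and rows downward; lengths in m; the calibration is good to about 2 mm. A picture is of the moment at which its call begins.
- ctrl.sign_off(): hands the job in; it is judged then, once.
The state is a dict: "time": time; "qpos": joint angles; "dq": joint speeds; "joint_efforts": joint torques, N m; "eef_pos": TCP position; "tcp_rot": TCP orientation; "contact_force": force on the tool from outside, world axes, zero at the start; "wrist_torque": the same for the moment, N m; "opening": opening from 0.0 (shut) to 1.0 (fully open); "finger_force": force on a finger pad.
Only numpy, scipy, OpenCV 4.12 (cv2) and the standard library are available. Lean on these libraries where they do the work, as an engineer would, in place of code of your own. Each camera call takes 0.05 s, during which the arm holds its last target. There are 200 camera calls.

## Working session

There is one attempt and no reset: what is moved stays moved. The work goes in short steps, Python scripts to look and compute and a shell command to move; the robot and the scene stay as the last step left them, time stands still between calls to the robot, and variables do not carry over. Pictures are saved under pics/ and viewed, at most 14 in all, crops included, and the job is handed in when it is done.

```bash
mkdir -p pics; cat > h.py <<'E'
import numpy as np, cv2
from plant import get_state, read_camera, ctrl
from scipy.spatial.transform import Rotation as R
def cam(n):
    c=read_camera(n); np.savez(f'/tmp/{n}.npz',**c); return c
def load(n): return dict(np.load(f'/tmp/{n}.npz'))
def cloud(c):
    h,w=c['range_z'].shape; f=h/2/np.tan(np.radians(float(c['vfov']))/2)
    K=np.array([[f,0,float(c['cx'])],[0,f,float(c['cy'])],[0,0,1]])
    u,v=np.meshgrid(np.arange(w),np.arange(h))
    p=cv2.undistortPoints(np.stack([u,v],-1).reshape(-1,1,2).astype(np.float64),K,np.array([float(c['k1']),0,0,0,0])).reshape(h,w,2)
    P=np.dstack([p,np.ones((h,w))])*c['range_z'][...,None]
    r=R.from_quat(c['orientation'])
    W=P.reshape(-1,3)@r.as_matrix().T+c['origin']
    W=W.reshape(h,w,3); W[c['range_z']==0]=np.nan
    return W
def ray(c,uv,z):
    h,w=c['range_z'].shape; f=h/2/np.tan(np.radians(float(c['vfov']))/2)
    K=np.array([[f,0,float(c['cx'])],[0,f,float(c['cy'])],[0,0,1]])
    p=cv2.undistortPoints(np.array(uv,float).reshape(-1,1,2),K,np.array([float(c['k1']),0,0,0,0])).reshape(-1,2)
    d=np.c_[p,np.ones(len(p))]@R.from_quat(c['orientation']).as_matrix().T
    return c['origin']+d*((z-c['origin'][2])/d[:,2])[:,None]
E
python3 - <<'E'
from h import *
for n in ('scene','top'):
    c=cam(n); cv2.imwrite(f'pics/{n}0.png',cv2.resize(c['frame'],(800,600))); print(n,c['vfov'],c['cx'],c['cy'],c['k1'],c['origin'],c['orientation'])
s=get_state(); print(s)
E
```

```text
scene 52.59781159474529 283.0635569761724 207.6669533631522 0.033138059248928244 [ 0.02311829 -0.69156107  0.51006878] [ 0.83384422 -0.23745153  0.14268108 -0.47745439]
top 47.714610149412835 279.0320523111414 208.02946263204973 0.00886950736706471 [ 0.21053898 -0.01324206  1.32944489] [ 0.70509132 -0.70287715  0.0670598  -0.0656729 ]
{'time': 0.1, 'qpos': array([ 1.13698292e+00,  2.87148095e-01,  1.57804013e+00,  1.66659534e-05,
        1.27858328e+00, -1.49992517e-01]), 'dq': array([-0.00074503, -0.00044097, -0.00400189,  0.0008628 , -0.00033129,
       -0.00075549]), 'joint_efforts': array([ 1.00770547e-03, -4.07294691e+01, -2.93699598e+01, -1.81326350e-04,
        3.41904270e-03,  1.76947587e-06]), 'eef_pos': array([0.18874549, 0.64749831, 0.24873293]), 'tcp_rot': array([ 1.41436914e-01,  9.89946672e-01, -1.04104477e-03, -3.21149247e-04]), 'contact_force': array([-0.19013776, -0.77608952, -0.20874503]), 'wrist_torque': array([-0.03871857,  0.00451075, -0.02588222]), 'finger_force': 0.0, 'opening': 0.9973504985796088}
```

View pics/scene0.png

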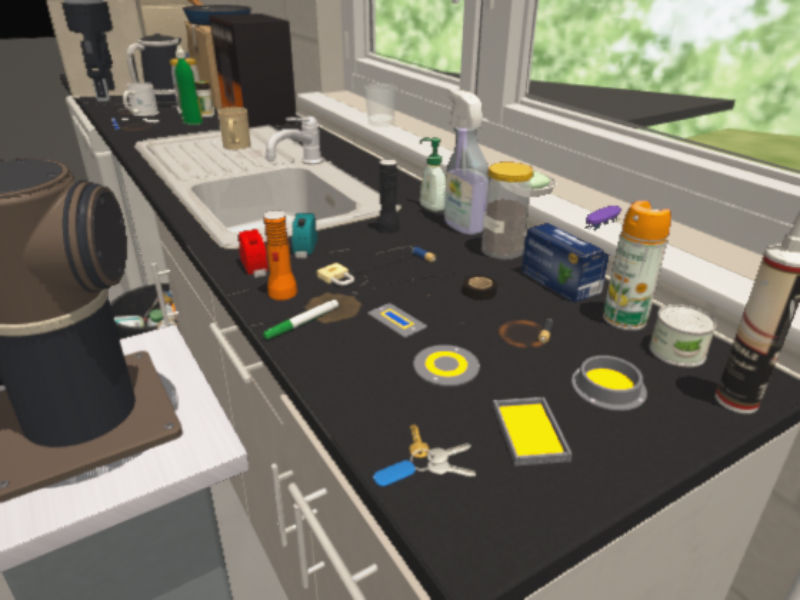

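View pics/top0.png

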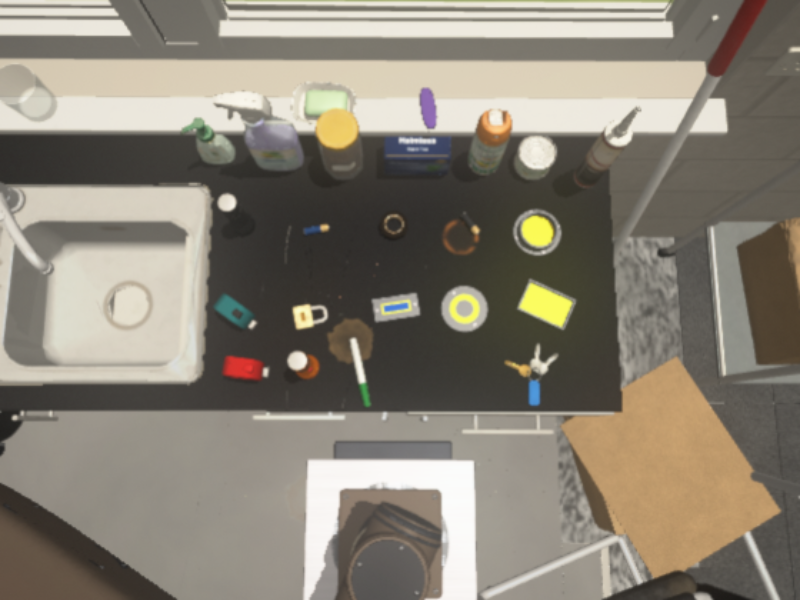

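The scene view shows the black torch at (388,195), teal measure at (304,235), blue cell at (423,254), tape roll at (479,287), black cell at (545,330). In the top view they are at torch (232,212), measure (236,311), blue cell (316,229), roll (393,225), black cell (470,222), cup (537,232), tray (547,304), tape pad (464,308), cell pad (396,307) and padlock (310,316).

```bash
cat >> h.py <<'E'
def rect(c,W,box,zlo,zhi,name,col=None):
    # box in 800-px picture coords
    x0,y0,x1,y1=[int(b/1.42857) for b in box]
    m=np.zeros(W.shape[:2],bool); m[y0:y1,x0:x1]=True
    with np.errstate(invalid='ignore'): m&=(W[...,2]>zlo)&(W[...,2]<zhi)
    if col is not None: m&=col
    p=W[m]
    if len(p)<5: print(name,'few',len(p)); return
    (cx,cy),(w,h),a=cv2.minAreaRect((p[:,:2]*1000).astype(np.float32))
    if w>h: a+=90; w,h=h,w   # now long axis = a+90
    print(f"{name}: n{len(p)} ctr {cx:.1f} {cy:.1f} size {w:.0f}x{h:.0f} long-dir {((a+90)%180):.1f}deg mean {p[:,:2].mean(0)*1000} z {np.percentile(p[:,2],[5,50,95]).round(4)*1000}")
E
python3 - <<'E'
from h import *
c=load('top');W=cloud(c);hsv=cv2.cvtColor(c['frame'],cv2.COLOR_BGR2HSV);H,S,V=[hsv[...,i] for i in range(3)]
yel=(H>22)&(H<36)&(S>130)&(V>120)
teal=(H>80)&(H<100)&(S>100)
blue=(H>100)&(H<125)&(S>90)
rect(c,W,(500,200,575,262),-.02,.1,'cup yel',yel)
rect(c,W,(500,200,575,262),.015,.1,'cup rim')
rect(c,W,(505,270,590,340),-.02,.1,'tray yel',yel)
rect(c,W,(430,275,500,340),-.02,.1,'tpad yel',yel)
rect(c,W,(365,280,425,330),-.02,.1,'cpad yel',yel)
rect(c,W,(365,280,425,330),-.02,.1,'cpad blue',blue)
rect(c,W,(205,280,265,335),.045,.1,'measure top')
rect(c,W,(205,280,265,335),.02,.1,'measure teal',teal)
rect(c,W,(210,185,260,240),.12,.17,'torch top')
rect(c,W,(370,205,415,245),.012,.05,'roll')
rect(c,W,(295,215,335,245),.006,.05,'bluecell')
rect(c,W,(450,205,490,245),.006,.05,'blackcell')
rect(c,W,(285,295,335,335),.006,.05,'padlock')
rect(c,W,(385,350,500,400),-.05,.05,'bare')
f=c['frame']
a=f[130:230,145:290];b=f[130:240,250:410]
cv2.imwrite('pics/crops.png',np.vstack([cv2.resize(a,(435,300),interpolation=2),cv2.resize(b,(435,299),interpolation=2)]))
c=load('scene');W=cloud(c)
rect(c,W,(370,150,405,240),.08,.17,'torch S')
rect(c,W,(370,150,405,240),.12,.17,'torch S top')
rect(c,W,(290,205,320,262),.045,.09,'measure S')
rect(c,W,(455,270,500,305),.012,.04,'roll S')
rect(c,W,(405,240,440,268),.007,.04,'blue S')
E
```

```text
cup yel: n363 ctr 602.0 -297.1 size 59x64 long-dir 46.7deg mean [ 602.422482   -297.16487906] z [-0.3  4.1  9.1]
cup rim: n187 ctr 598.6 -296.5 size 76x80 long-dir 146.3deg mean [ 598.73528491 -296.49500247] z [16.3 22.4 27.5]
tray yel: n605 ctr 450.3 -307.6 size 57x91 long-dir 63.0deg mean [ 449.85955803 -307.70168325] z [-0.6  3.9  8.5]
tpad yel: n147 ctr 441.4 -145.0 size 53x53 long-dir 64.6deg mean [ 441.1073788  -145.43107267] z [-1.2  3.8  7.5]
cpad yel few 0
cpad blue: n55 ctr 443.2 -8.7 size 10x44 long-dir 98.6deg mean [443.54679887  -8.86102846] z [0.1 4.  9.2]
measure top: n302 ctr 428.0 306.4 size 37x67 long-dir 55.0deg mean [426.89937947 304.39933068] z [47.2 61.  67. ]
measure teal: n253 ctr 428.3 303.2 size 33x64 long-dir 54.9deg mean [426.88512425 300.91948284] z [41.2 60.5 66.3]
torch top: n161 ctr 613.0 300.6 size 32x35 long-dir 63.9deg mean [611.43253467 299.25965189] z [124.7 141.5 146. ]
roll: n200 ctr 609.0 -6.0 size 53x56 long-dir 139.6deg mean [609.03757568  -5.87748792] z [13.4 18.  22.3]
bluecell: n84 ctr 606.0 152.7 size 35x49 long-dir 116.9deg mean [600.013
[... 230 characters left out ...]
4.25167855] z [ 7.3 12.5 17.5]
bare: n2820 ctr 311.1 -100.3 size 95x225 long-dir 90.2deg mean [310.68951967 -99.61873859] z [-5.3 -0.9  3.4]
torch S: n299 ctr 686.9 403.8 size 32x296 long-dir 54.9deg mean [612.7104763  296.94997447] z [ 83.4 114.4 143.1]
torch S top: n130 ctr 613.1 299.5 size 31x39 long-dir 58.9deg mean [608.73665732 291.83410456] z [121.8 135.4 143.8]
measure S: n208 ctr 427.9 302.0 size 36x58 long-dir 57.2deg mean [424.5072214  294.31512889] z [45.9 59.1 65.4]
roll S: n218 ctr 611.7 -4.8 size 53x59 long-dir 51.0deg mean [609.84085814  -7.38251552] z [12.8 18.1 19.9]
blue S: n67 ctr 600.5 151.4 size 13x51 long-dir 104.1deg mean [600.30126298 149.45185466] z [ 7.3 12.7 15.2]
```

View pics/crops.png

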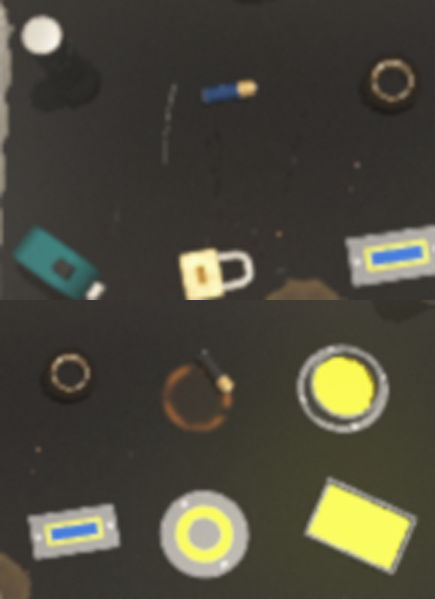

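The crop confirms the colours and headings. The blue cell lies along about 99°, its tan end toward -y. The measure's hook points right and down, so its heading is about 55°. The tray is at 63° and the cell pad at about 99°. First the torch.

```bash
cat > go.py <<'E'
import sys
from h import *
# usage: go.py x y z [closing-dir deg]   (mm, world)
s=get_state(); r=R.from_quat(s['tcp_rot']).as_matrix(); p=np.array(s['eef_pos'])*1000
a=np.degrees(np.arctan2(r[1,1],r[0,1]))
print('pos',p.round(1),'ydir',round(a%180,1),'tilt',round(np.degrees(np.arccos(-r[2,2])),2),'q6',np.degrees(s['qpos'][5]).round(),'t',round(s['time'],1),'F',np.round(s['contact_force'],1),'op',round(s['opening'],3),'ff',round(s['finger_force'],1))
if len(sys.argv)>3:
    t=np.array([float(v) for v in sys.argv[1:4]]); yaw=0
    if len(sys.argv)>4: yaw=(a-float(sys.argv[4])+90)%180-90
    print('shift',(r.T@(t-p)).round(1),'yaw',round(yaw,1))
E
python3 go.py 612 299 250; python3 go.py 612 299 110
```

```text
pos [188.7 647.5 248.7] ydir 73.7 tilt 0.12 q6 -9.0 t 0.1 F [-0.2 -0.8 -0.2] op 0.997 ff 0.0
shift [-503.9 -216.    -1. ] yaw 0
pos [188.7 647.5 248.7] ydir 73.7 tilt 0.12 q6 -9.0 t 0.1 F [-0.2 -0.8 -0.2] op 0.997 ff 0.0
shift [-504.  -215.7  139. ] yaw 0
```

```bash
python3 -m crank '[[[-504,-216,-1],0,0],[[-504,-216,-1],0,0],[[-504,-216,-1],0,0],[[-504,-216,-1],0,0],[[-504,-216,-1],0,0],[[-504,-216,-1],0,0],[[-504,-216,-1],0,0],[[-504,-216,-1],0,0],[[-504,-216,-1],0,0],[[-504,-216,-1],0,0]]' 40; python3 -m crank '[[[0,0,0],0,0]]'; python3 go.py 612 299 112
python3 - <<'E'
from h import *
c=cam('scene');d=cam('top')
cv2.imwrite('pics/t1.png',np.hstack([cv2.resize(c['frame'][60:200,200:350],(400,373)),cv2.resize(d['frame'][60:240,60:253],(400,373))]))
E
```

```text
time: 1.1
eef_pos: [0.576, 0.3286, 0.2503]
tcp_rot: [0.141, 0.99, -0.0, -0.0]
contact_force: [0.9, 1.4, 0.6]
opening: 1.0
finger_force: 0.0
time: 1.2
eef_pos: [0.579, 0.3256, 0.25]
tcp_rot: [0.145, 0.989, -0.001, 0.0]
contact_force: [-0.2, 0.3, -0.9]
opening: 1.0
finger_force: 0.0
pos [579.  325.6 250. ] ydir 73.4 tilt 0.11 q6 -53.0 t 1.2 F [-0.2  0.3 -0.9] op 1.0 ff 0.0
shift [-39.1 -15.8 138.1] yaw 0
```

View pics/t1.png

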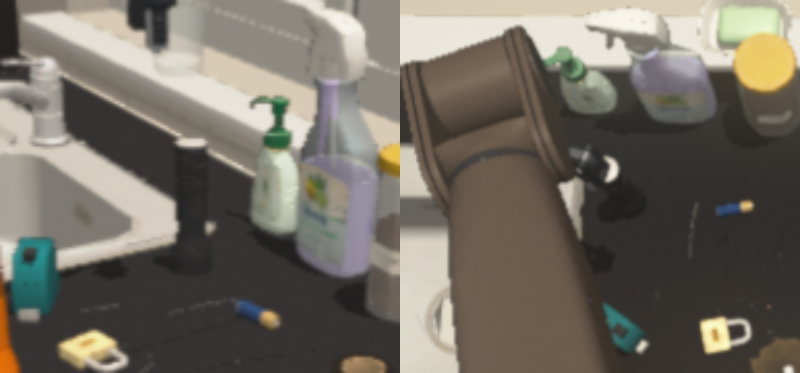

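The torch stands clear, at (190,205) in the left half of the picture, and nothing is near the fingers. Lining up and going down.

```bash
python3 -m crank '[[[-39,-16,0],0,0],[[-39,-16,0],0,0],[[-39,-16,0],0,0]]'; python3 go.py 612 299 112
```

```text
time: 1.6
eef_pos: [0.607, 0.3048, 0.2505]
tcp_rot: [0.141, 0.99, 0.0, -0.001]
contact_force: [0.2, 0.0, 0.4]
opening: 1.002
finger_force: 0.0
pos [607.  304.8 250.5] ydir 73.8 tilt 0.08 q6 -56.0 t 1.6 F [0.2 0.  0.4] op 1.002 ff 0.0
shift [ -6.6  -4.2 138.5] yaw 0
```

```bash
python3 -m crank '[[[-7,-4,20],0,0],[[-7,-4,60],0,0],[[-7,-4,100],0,0],[[-7,-4,130],0,0],[[-7,-4,139],0,0],[[-7,-4,139],0,0]]'; python3 -m crank '[[[0,0,0],0,255],[[0,0,0],0,255],[[0,0,0],0,255],[[0,0,0],0,255],[[0,0,0],0,255],[[0,0,0],0,255],[[0,0,0],0,255],[[0,0,0],0,255]]' 40
```

```text
time: 2.2
eef_pos: [0.6115, 0.2991, 0.1102]
tcp_rot: [0.141, 0.99, -0.001, -0.002]
contact_force: [-0.2, 0.1, 0.3]
opening: 1.002
finger_force: 0.0
time: 3.0
eef_pos: [0.6148, 0.2986, 0.1143]
tcp_rot: [0.142, 0.99, 0.001, 0.002]
contact_force: [-0.8, -0.1, 5.6]
opening: 0.416
finger_force: 40.5
```

```bash
python3 go.py 600 -297 230
```

```text
pos [614.8 298.6 114.3] ydir 73.7 tilt 0.21 q6 -56.0 t 3.0 F [-0.8 -0.1  5.6] op 0.416 ff 40.5
shift [-153.  -575.6 -116.5] yaw 0
```

```bash
python3 -m crank '[[[0,0,-10],0,255],[[0,0,-30],0,255],[[0,0,-60],0,255],[[0,0,-100],0,255],[[0,0,-100],0,255]]'; python3 go.py 600 -297 215; python3 - <<'E'
from h import *
c=cam('scene'); cv2.imwrite('pics/t2.png',cv2.resize(c['frame'][60:200,200:350],(600,560)))
E
```

```text
time: 3.5
eef_pos: [0.6166, 0.2991, 0.2195]
tcp_rot: [0.141, 0.99, 0.003, 0.005]
contact_force: [1.0, -0.4, -1.5]
opening: 0.414
finger_force: 40.2
pos [616.6 299.1 219.5] ydir 73.7 tilt 0.69 q6 -56.0 t 3.5 F [ 1.  -0.4 -1.5] op 0.414 ff 40.2
shift [-151.  -576.9    2.2] yaw 0
```

View pics/t2.png

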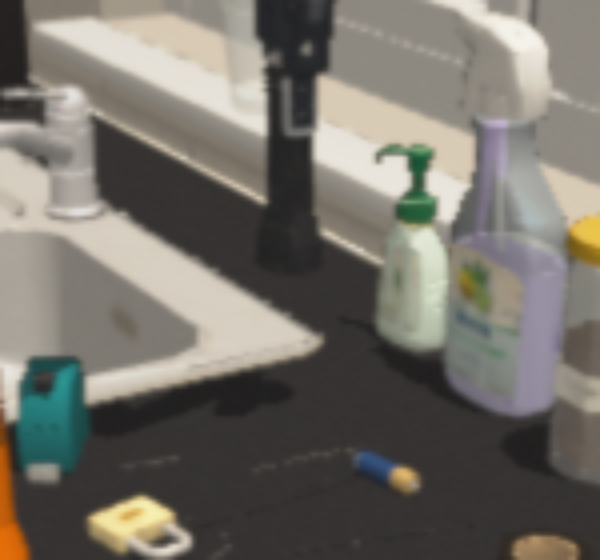

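The torch hangs upright in the fingers, its foot at (290,250), clear of the sink edge. Carrying it over to the cup.

```bash
python3 -m crank '[[[-8,-29,0],0,255],[[-20,-75,0],0,255],[[-32,-120,0],0,255],[[-44,-166,0],0,255],[[-56,-212,0],0,255],[[-68,-258,0],0,255],[[-80,-304,0],0,255],[[-92,-350,0],0,255],[[-104,-396,0],0,255],[[-116,-442,0],0,255]]'; python3 go.py 599 -297 215
```

```text
time: 4.55
eef_pos: [0.5995, -0.16, 0.2094]
tcp_rot: [0.141, 0.99, 0.001, -0.002]
contact_force: [1.7, 0.1, -1.9]
opening: 0.413
finger_force: 40.3
pos [ 599.5 -160.   209.4] ydir 73.7 tilt 0.24 q6 -98.0 t 4.5 F [ 1.7  0.1 -1.9] op 0.413 ff 40.3
shift [ -37.8 -131.6   -5.9] yaw 0
```

```bash
python3 -m crank '[[[-12,-40,0],0,255],[[-24,-80,0],0,255],[[-34,-115,0],0,255],[[-38,-132,0],0,255],[[-38,-132,0],0,255],[[-38,-132,0],0,255]]'; python3 go.py 599 -297 150; python3 - <<'E'
from h import *
c=cam('scene');d=cam('top')
W=cloud(c)
cv2.imwrite('pics/t3.png',np.hstack([cv2.resize(c['frame'][130:300,360:500],(400,486)),cv2.resize(d['frame'][120:240,300:420],(400,486))]))
E
```

```text
time: 5.15
eef_pos: [0.6001, -0.2948, 0.2104]
tcp_rot: [0.142, 0.99, 0.001, -0.001]
contact_force: [-0.4, 1.2, -1.4]
opening: 0.411
finger_force: 40.4
pos [ 600.1 -294.8  210.4] ydir 73.7 tilt 0.19 q6 -109.0 t 5.2 F [-0.4  1.2 -1.4] op 0.411 ff 40.4
shift [ 0.3 -2.5 60.4] yaw 0
```

View pics/t3.png

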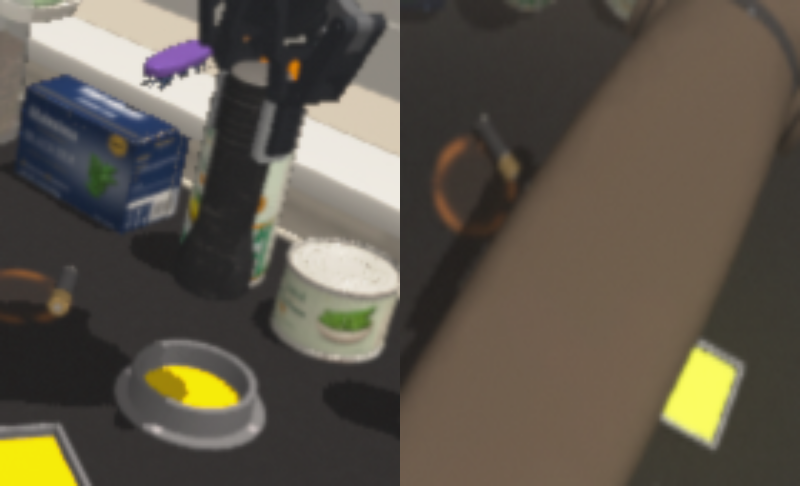

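The torch hangs upright, its foot at (215,270), above the cup at (193,390). Checking the torch axis against the cup by depth.

```bash
python3 - <<'E'
from h import *
from scipy.optimize import least_squares
c=load('scene');W=cloud(c).reshape(-1,3);W=W[~np.isnan(W[:,0])]
def near(lo,hi,ctr,rad): return W[(W[:,2]>lo)&(W[:,2]<hi)&(np.hypot(W[:,0]-ctr[0],W[:,1]-ctr[1])<rad)]
for lo,hi in((.10,.118),(.12,.14),(.14,.17)):
    p=near(lo,hi,(.60,-.296),.045)
    r=least_squares(lambda q:np.hypot(p[:,0]-q[0],p[:,1]-q[1])-q[2],[.6,-.296,.02],loss='soft_l1',f_scale=.002).x
    print('torch',lo,len(p),(r*1000).round(1))
p=near(.022,.03,(.6,-.296),.06)
r=least_squares(lambda q:np.hypot(p[:,0]-q[0],p[:,1]-q[1])-q[2],[.6,-.296,.037],loss='soft_l1',f_scale=.002).x
print('rim',len(p),(r*1000).round(1), cv2.minEnclosingCircle((p[:,:2]*1000).astype(np.float32)))
p=near(.05,.2,(.6,-.296),.045); print(p[:,2].min())
E
```

```text
torch 0.1 251 [ 597.8 -292.2   22.2]
torch 0.12 271 [ 598.2 -292.2   18.5]
torch 0.14 309 [ 598.3 -292.9   16.2]
rim 247 [ 598.7 -294.8   36. ] ((598.6259155273438, -294.1961669921875), 40.22525405883789)
0.09654428606155252
```

```bash
python3 -m crank '[[[0,-2,15],0,255],[[0,-2,40],0,255],[[0,-2,65],0,255],[[0,-2,78],0,255],[[0,-2,82],0,255],[[0,-2,85],0,255],[[0,-2,87],0,255],[[0,-2,87],0,255]]'; python3 go.py; python3 -c "
from h import *
c=cam('scene');W=cloud(c).reshape(-1,3)
cv2.imwrite('pics/t4.png',cv2.resize(c['frame'][180:300,380:500],(480,480)))"
```

```text
time: 6.05
eef_pos: [0.6007, -0.2983, 0.126]
tcp_rot: [0.141, 0.99, -0.0, 0.001]
contact_force: [-0.3, -0.4, -2.0]
opening: 0.408
finger_force: 40.4
pos [ 600.7 -298.3  126. ] ydir 73.7 tilt 0.11 q6 -109.0 t 6.0 F [-0.3 -0.4 -2. ] op 0.408 ff 40.4
```

View pics/t4.png

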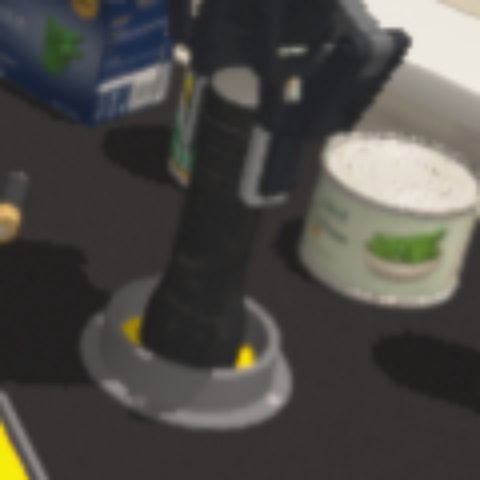

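The foot is inside the rim at (195,340), with yellow floor showing on both sides. Easing down 1 mm at a time.

```bash
python3 -m crank '[[[0,0,1],0,255],[[0,0,2],0,255],[[0,0,3],0,255],[[0,0,4],0,255],[[0,0,5],0,255]]'; python3 -m crank '[[[0,0,1],0,255],[[0,0,2],0,255]]';python3 -m crank '[[[0,0,1],0,255],[[0,0,2],0,255]]'
```

```text
time: 6.6
eef_pos: [0.6001, -0.2979, 0.1198]
tcp_rot: [0.141, 0.99, 0.0, -0.0]
contact_force: [-0.1, 0.1, -1.3]
opening: 0.412
finger_force: 40.4
time: 6.8
eef_pos: [0.6004, -0.298, 0.1184]
tcp_rot: [0.141, 0.99, -0.0, 0.0]
contact_force: [0.1, 0.2, 2.3]
opening: 0.411
finger_force: 40.8
time: 7.0
eef_pos: [0.6012, -0.2983, 0.1184]
tcp_rot: [0.141, 0.99, -0.0, 0.001]
contact_force: [-2.0, 2.3, 8.5]
opening: 0.408
finger_force: 41.6
```

```bash
python3 -m crank '[[[0,0,-1],0,255],[[0,0,-1],0,120],[[0,0,-1],0,80],[[0,0,-1],0,40],[[0,0,-1],0,0],[[0,0,-1],0,0],[[0,0,-1],0,0]]'; python3 -m crank '[[[0,0,-15],0,0],[[0,0,-45],0,0],[[0,0,-85],0,0],[[0,0,-115],0,0],[[0,0,-115],0,0]]'; python3 go.py 450 0 230 8; python3 -c "
from h import *
c=cam('scene')
cv2.imwrite('pics/t5.png',cv2.resize(c['frame'][180:300,380:500],(360,360)))"
```

```text
time: 7.7
eef_pos: [0.6001, -0.298, 0.1168]
tcp_rot: [0.141, 0.99, 0.0, -0.0]
contact_force: [-0.5, 0.2, 1.0]
opening: 0.998
finger_force: 0.0
time: 8.2
eef_pos: [0.6028, -0.2997, 0.2406]
tcp_rot: [0.141, 0.99, -0.003, 0.006]
contact_force: [-0.6, -0.2, 0.4]
opening: 1.0
finger_force: 0.0
pos [ 602.8 -299.7  240.6] ydir 73.7 tilt 0.77 q6 -109.0 t 8.2 F [-0.6 -0.2  0.4] op 1.0 ff 0.0
shift [230.7 245.    6.6] yaw 65.7
```

View pics/t5.png

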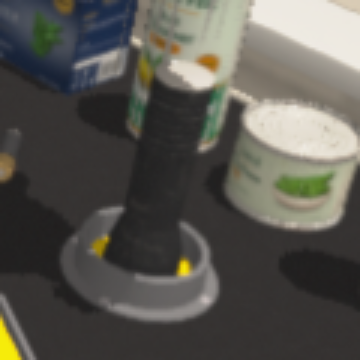

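The torch stands upright in the cup, at (160,170). Next the black tape.

```bash
python3 go.py 609.5 -6 150; python3 go.py 609.5 -6 24
```

```text
pos [ 601.7 -298.9  237.1] ydir 73.7 tilt 0.47 q6 -109.0 t 8.2 F [-0.7  0.6 -0.1] op 1.001 ff 0.0
shift [ 75.1 283.6  85.7] yaw 0
pos [ 601.7 -298.9  237.1] ydir 73.7 tilt 0.47 q6 -109.0 t 8.2 F [-0.7  0.6 -0.1] op 1.001 ff 0.0
shift [ 76.1 284.  211.7] yaw 0
```

```bash
python3 -m crank '[[[11,40,0],0,0],[[22,82,0],0,0],[[34,128,0],0,0],[[46,174,0],0,0],[[58,220,30],0,0],[[70,262,60],0,0],[[75,283,85],0,0],[[75,283,85],0,0],[[75,283,85],0,0]]'; python3 go.py 609.5 -6 24
```

```text
time: 9.15
eef_pos: [0.6063, -0.0047, 0.1452]
tcp_rot: [0.141, 0.99, -0.0, -0.002]
contact_force: [0.5, -0.0, 0.6]
opening: 0.997
finger_force: 0.0
pos [606.3  -4.7 145.2] ydir 73.8 tilt 0.2 q6 -84.0 t 9.2 F [ 0.5 -0.   0.6] op 0.997 ff 0.0
shift [ -3.9  -0.2 121.2] yaw 0
```

```bash
python3 -m crank '[[[-4,0,20],0,0],[[-4,0,60],0,0],[[-4,0,95],0,0],[[-4,0,110],0,0],[[-4,0,117],0,0],[[-4,0,120],0,0],[[-4,0,120],0,0]]'; python3 -m crank '[[[0,0,0],0,255],[[0,0,0],0,255],[[0,0,0],0,255],[[0,0,0],0,255],[[0,0,0],0,255],[[0,0,0],0,255]]' 30;  python3 go.py 441.5 -145.5 60
```

```text
time: 9.85
eef_pos: [0.6125, -0.007, 0.0286]
tcp_rot: [0.142, 0.99, -0.0, 0.001]
contact_force: [-0.4, -0.0, -0.0]
opening: 0.999
finger_force: 0.0
time: 10.45
eef_pos: [0.6122, -0.0065, 0.0289]
tcp_rot: [0.141, 0.99, -0.0, 0.001]
contact_force: [-1.2, -0.5, 5.7]
opening: 0.631
finger_force: 30.9
pos [612.2  -6.5  28.9] ydir 73.8 tilt 0.13 q6 -84.0 t 10.4 F [-1.2 -0.5  5.7] op 0.631 ff 30.9
shift [ 125.  -181.2  -31.4] yaw 0
```

```bash
python3 -m crank '[[[0,0,-8],0,255],[[0,0,-25],0,255],[[0,0,-50],0,255],[[0,0,-60],0,255],[[0,0,-60],0,255]]'; python3 -c "
from h import *
c=cam('scene');W=cloud(c)
rect(c,W,(400,200,540,300),.045,.085,'x')
cv2.imwrite('pics/r1.png',cv2.resize(c['frame'][130:270,270:410],(480,480)))"; python3 go.py 441.5 -145.5 60
```

```text
time: 10.95
eef_pos: [0.613, -0.0066, 0.09]
tcp_rot: [0.141, 0.99, -0.0, 0.003]
contact_force: [0.1, -0.0, -0.1]
opening: 0.628
finger_force: 31.7
x: n743 ctr 713.4 82.6 size 146x331 long-dir 61.0deg mean [681.1715431   39.77274448] z [47.8 69.1 83.7]
pos [611.9  -6.5  88.2] ydir 73.7 tilt 0.15 q6 -84.0 t 11.0 F [ 0.2  1.1 -0.6] op 0.629 ff 31.7
shift [ 124.7 -181.2   27.9] yaw 0
```

View pics/r1.png

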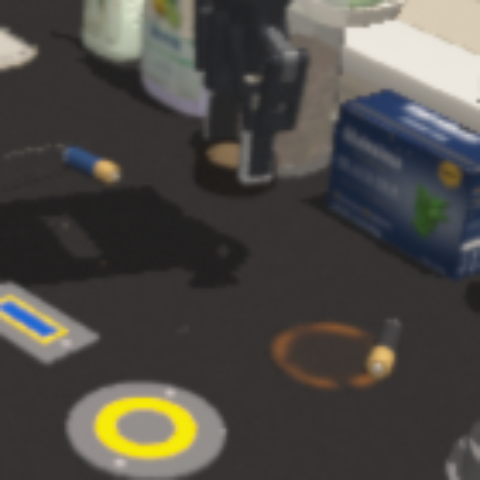

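The roll is held level, at (232,165), clear of the worktop; the pad ring is at (146,428). Carrying it over.

```bash
python3 -m crank '[[[20,-30,0],0,255],[[45,-65,0],0,255],[[70,-102,0],0,255],[[95,-140,0],0,255],[[115,-168,0],0,255],[[125,-181,0],0,255],[[125,-181,0],0,255],[[125,-181,0],0,255]]'; python3 go.py 441.5 -145.5 60; python3 - <<'E'
from h import *
c=cam('scene');W0=cloud(c);W=W0.reshape(-1,3);t=W[np.nan_to_num(W[:,2])>0]
from scipy.optimize import least_squares
for n,lo,hi,rad in(('roll',.06,.077,.04),('pad',.002,.008,.05)):
    p=W[(W[:,2]>lo)&(W[:,2]<hi)&(np.hypot(W[:,0]-.4415,W[:,1]+.1455)<rad)]
    print(n,len(p),(p.mean(0)*1000).round(1),cv2.minEnclosingCircle((p[:,:2]*1000).astype(np.float32)))
cv2.imwrite('pics/r2.png',cv2.resize(c['frame'][170:290,250:370],(480,480)))
E
```

```text
time: 11.8
eef_pos: [0.4402, -0.1449, 0.0863]
tcp_rot: [0.142, 0.99, 0.0, -0.0]
contact_force: [0.4, 0.2, -0.3]
opening: 0.628
finger_force: 31.7
pos [ 440.2 -144.9   86.3] ydir 73.7 tilt 0.06 q6 -105.0 t 11.8 F [ 0.4  0.2 -0.3] op 0.628 ff 31.7
shift [-1.4 -0.2 26.3] yaw 0
roll 348 [ 430.  -148.3   70.5] ((437.7157897949219, -148.32568359375), 32.75584030151367)
pad 1020 [ 440.6 -147.7    4.3] ((441.2028503417969, -144.75396728515625), 46.89374542236328)
```

View pics/r2.png

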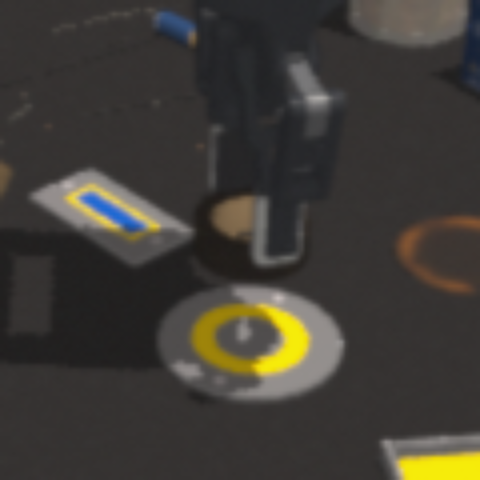

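```bash
python3 -c "
from h import *
c=load('scene'); print(ray(c,[[312.5,229.5]],.067)*1000, ray(c,[[312.7,254.8]],.004)*1000)"; python3 -m crank '[[[-1,0,12],0,255],[[-1,0,28],0,255],[[-1,0,40],0,255],[[-1,0,46],0,255],[[-1,0,48],0,255],[[-1,0,50],0,255],[[-1,0,51],0,255]]';python3 go.py 441.5 -145.5 60
```

```text
[[ 436.22463222 -149.25939398   67.        ]] [[ 441.68821984 -147.25471828    4.        ]]
time: 12.55
eef_pos: [0.4419, -0.1456, 0.0362]
tcp_rot: [0.141, 0.99, -0.0, 0.0]
contact_force: [-0.9, 0.4, -1.4]
opening: 0.63
finger_force: 31.7
pos [ 441.9 -145.6   36.2] ydir 73.7 tilt 0.05 q6 -105.0 t 12.6 F [-0.9  0.4 -1.4] op 0.63 ff 31.7
shift [  0.4  -0.  -23.8] yaw 0
```

```bash
python3 -m crank '[[[-2,1,1],0,255],[[-2,1,2],0,255],[[-2,1,3],0,255],[[-2,1,3],0,255]]'; python3 -m crank '[[[0,0,1],0,255],[[0,0,2],0,255],[[0,0,2],0,255]]';python3 -c "
from h import *
c=cam('scene')
cv2.imwrite('pics/r3.png',cv2.resize(c['frame'][190:290,260:360],(480,480)))"
```

```text
time: 12.95
eef_pos: [0.4437, -0.145, 0.033]
tcp_rot: [0.141, 0.99, -0.0, 0.0]
contact_force: [-0.0, 0.2, 0.0]
opening: 0.627
finger_force: 31.8
time: 13.25
eef_pos: [0.4438, -0.1451, 0.0327]
tcp_rot: [0.141, 0.99, 0.0, -0.001]
contact_force: [-5.4, 2.5, 13.7]
opening: 0.631
finger_force: 33.2
```

View pics/r3.png

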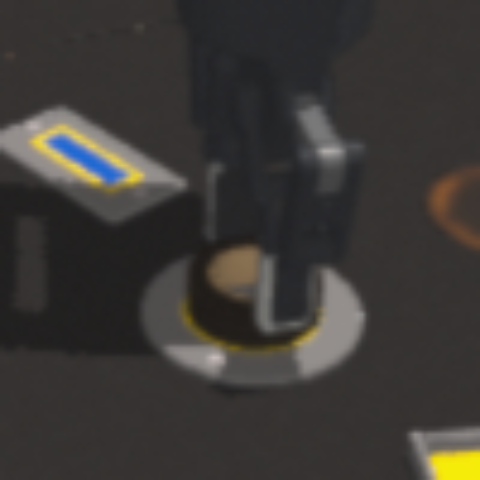

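The roll sits on the ring, with a thin yellow edge showing evenly round (255,330). Releasing.

```bash
python3 -m crank '[[[0,0,-1],0,255],[[0,0,-1],0,60],[[0,0,-1],0,0],[[0,0,-1],0,0],[[0,0,-1],0,0],[[0,0,-1],0,0]]'; python3 -m crank '[[[0,0,-15],0,0],[[0,0,-45],0,0],[[0,0,-85],0,0],[[0,0,-125],0,0],[[0,0,-140],0,0],[[0,0,-140],0,0]]'; python3 go.py 600.3 151 150 10; python3 -c "
from h import *
c=cam('scene');W=cloud(c)
rect(c,W,(420,320,475,390),.015,.04,'roll')
cv2.imwrite('pics/r4.png',cv2.resize(c['frame'][190:290,260:360],(300,300)))"
```

```text
time: 13.9
eef_pos: [0.4436, -0.145, 0.0318]
tcp_rot: [0.141, 0.99, 0.0, -0.0]
contact_force: [-0.9, 0.5, 0.1]
opening: 0.999
finger_force: 0.0
time: 14.5
eef_pos: [0.4454, -0.146, 0.1752]
tcp_rot: [0.141, 0.99, -0.001, 0.003]
contact_force: [-1.1, 0.3, 1.0]
opening: 0.997
finger_force: 0.0
pos [ 445.4 -146.   175.2] ydir 73.7 tilt 0.41 q6 -104.0 t 14.5 F [-1.1  0.3  1. ] op 0.997 ff 0.0
shift [-65.4 328.5  25.1] yaw 63.7
roll: n376 ctr 443.2 -145.2 size 55x57 long-dir 66.9deg mean [ 441.3614205  -148.08571719] z [15.9 21.9 23.8]
```

View pics/r4.png

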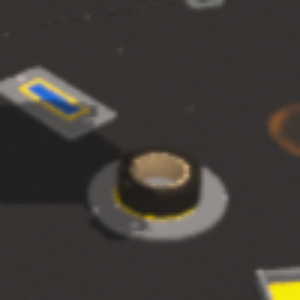

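The tape lies centred (443,-145 against the pad's 441,-145). Next the blue cell.

```bash
python3 -m crank '[[[-8,35,0],8,0],[[-16,75,0],16,0],[[-24,120,0],24,0],[[-33,165,0],32,0],[[-42,210,0],40,0],[[-50,255,0],48,0],[[-60,300,10],56,0],[[-65,328,25],64,0],[[-65,328,25],64,0],[[-65,328,25],64,0]]'; python3 go.py 600.3 151 60 9.5; python3 -c "
from h import *
c=cam('scene');W=cloud(c)
cv2.imwrite('pics/b1.png',cv2.resize(c['frame'][100:220,240:360],(480,480)))"
```

```text
time: 15.55
eef_pos: [0.5963, 0.152, 0.1435]
tcp_rot: [0.644, 0.765, -0.002, -0.002]
contact_force: [-0.5, 0.6, 0.1]
opening: 1.002
finger_force: 0.0
pos [596.3 152.  143.5] ydir 9.9 tilt 0.34 q6 -5.0 t 15.6 F [-0.5  0.6  0.1] op 1.002 ff 0.0
shift [-1.7  4.3 83.5] yaw 0.4
```

View pics/b1.png

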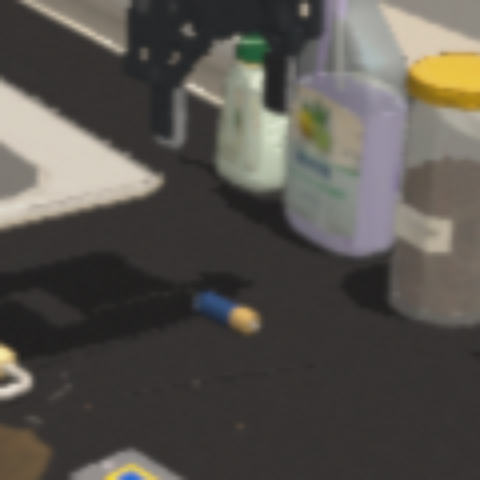

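The cell, at (228,312) in the crop, is untouched. Going down.

```bash
python3 -c "
from h import *
c=load('scene');p=ray(c,[[288.75,175.5],[305,180.5]],.007)*1000;print(p,np.degrees(np.arctan2(*(p[0]-p[1])[[1,0]])))"
python3 -m crank '[[[-1,4,15],0,0],[[-1,4,45],0,0],[[-1,4,80],0,0],[[-1,4,105],0,0],[[-1,4,116],0,0],[[-1,4,121],0,0],[[-1,4,121],0,0]]'; python3 go.py 600.3 151 22
```

```text
[[592.67229557 174.8256279    7.        ]
 [613.22438429 127.39694817   7.        ]] 113.42834785920614
time: 16.3
eef_pos: [0.6023, 0.1508, 0.026]
tcp_rot: [0.645, 0.764, 0.0, 0.0]
contact_force: [0.1, -0.7, -0.0]
opening: 1.004
finger_force: 0.0
pos [602.3 150.8  26. ] ydir 9.7 tilt 0.02 q6 -5.0 t 16.3 F [ 0.1 -0.7 -0. ] op 1.004 ff 0.0
shift [ 0.5 -2.   4. ] yaw 0
```

```bash
python3 -m crank '[[[0,-1,3],0,0],[[0,-1,3],0,255],[[0,-1,3],0,255],[[0,-1,3],0,255],[[0,-1,3],0,255],[[0,-1,3],0,255],[[0,-1,3],0,255],[[0,-1,3],0,255],[[0,-1,3],0,255],[[0,-1,3],0,255]]' 30; python3 go.py
```

```text
time: 17.3
eef_pos: [0.6014, 0.1513, 0.0233]
tcp_rot: [0.645, 0.765, 0.0, 0.0]
contact_force: [-0.7, -0.8, 2.6]
opening: 0.154
finger_force: 31.6
pos [601.4 151.3  23.3] ydir 9.7 tilt 0.04 q6 -5.0 t 17.3 F [-0.7 -0.8  2.6] op 0.154 ff 31.6
```

```bash
python3 -m crank '[[[0,0,-8],0,255],[[0,0,-25],0,255],[[0,0,-50],0,255],[[0,0,-60],0,255],[[0,0,-60],0,255]]'; python3 go.py 443.3 -8.8 80 8.6; python3 -c "
from h import *
c=cam('scene')
cv2.imwrite('pics/b2.png',cv2.resize(c['frame'][100:220,240:360],(480,480)))"
```

```text
time: 17.8
eef_pos: [0.6029, 0.1514, 0.0861]
tcp_rot: [0.644, 0.765, 0.002, 0.002]
contact_force: [0.3, 0.8, -0.2]
opening: 0.154
finger_force: 31.3
pos [602.9 151.4  86.1] ydir 9.7 tilt 0.32 q6 -5.0 t 17.8 F [ 0.3  0.8 -0.2] op 0.154 ff 31.3
shift [-130.8 -184.4    5.1] yaw 1.1
```

View pics/b2.png

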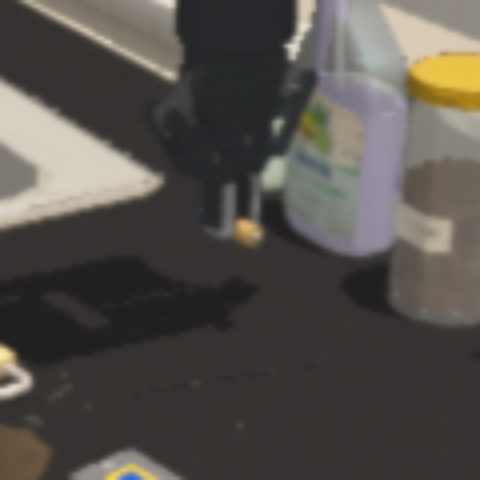

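The cell is held (opening about 13 mm), its tan end at (247,232). Carrying it to the cell pad.

```bash
python3 -m crank '[[[-20,-28,0],1,255],[[-45,-63,0],1,255],[[-70,-99,0],1,255],[[-95,-134,0],1,255],[[-118,-166,0],1,255],[[-131,-184,0],1,255],[[-131,-184,0],1,255],[[-131,-184,0],1,255]]'; python3 go.py 443.3 -8.8 32 8.6; python3 -c "
from h import *
c=cam('scene')
cv2.imwrite('pics/b3.png',cv2.resize(c['frame'][160:260,230:330],(480,480)))"
```

```text
time: 18.65
eef_pos: [0.4416, -0.009, 0.0824]
tcp_rot: [0.652, 0.758, 0.0, -0.0]
contact_force: [0.4, 0.5, -0.1]
opening: 0.156
finger_force: 31.3
pos [441.6  -9.   82.4] ydir 8.7 tilt 0.04 q6 -23.0 t 18.6 F [ 0.4  0.5 -0.1] op 0.156 ff 31.3
shift [-0.1  1.7 50.4] yaw 0.1
```

View pics/b3.png

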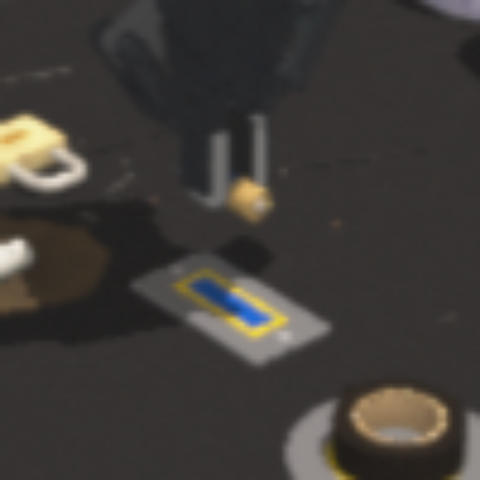

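The cell hangs over the outline at (238,305), its tan tip near (262,204). I have now viewed 15 pictures, one over the limit of 14. From here I'll rely on depth numbers only.

```bash
python3 - <<'E'
from h import *
c=load('scene');W=cloud(c).reshape(-1,3)
print(ray(c,[[284.6,202.7]],.066)*1000)
p=W[(W[:,2]>.057)&(W[:,2]<.078)&(abs(W[:,0]-.442)<.02)&(abs(W[:,1]+.009)<.04)]*1000
for a,b in((-45,-35),(-35,-30),(-30,-20),(-20,0),(0,30)):
    q=p[(p[:,1]>a)&(p[:,1]<b)]; print(a,b,len(q),q.mean(0).round(1) if len(q) else '',q[:,2].min() if len(q) else '')
E
python3 -m crank '[[[0,2,12],0,255],[[0,2,28],0,255],[[0,2,40],0,255],[[0,2,46],0,255],[[0,2,48],0,255],[[0,2,49],0,255]]'; python3 go.py 443.3 -8.8 32 8.6
```

```text
[[446.99243976 -32.8640458   66.        ]]
-45 -35 1 [438.5 -36.   69.3] 69.26936536797434
-35 -30 21 [444.8 -31.5  66.6] 60.535030895946306
-30 -20 40 [439.3 -24.8  70.5] 61.533408705328974
-20 0 63 [440.  -14.7  72.5] 62.556479195428395
0 30 1 [432.2  15.7  66.1] 66.0707341251216
time: 19.3
eef_pos: [0.444, -0.0086, 0.0337]
tcp_rot: [0.651, 0.759, -0.0, -0.0]
contact_force: [-0.8, 0.0, -0.2]
opening: 0.161
finger_force: 31.3
pos [444.   -8.6  33.7] ydir 8.8 tilt 0.02 q6 -23.0 t 19.3 F [-0.8  0.  -0.2] op 0.161 ff 31.3
shift [-0.1 -0.7  1.7] yaw 0.2
```

The tip is at y -33, as expected, so the cell is held centrally. Contact should come near TCP z 27.

```bash
python3 -m crank '[[[0,0,2],0,255],[[0,0,4],0,255],[[0,0,5],0,255],[[0,0,5],0,255]]'; python3 -m crank '[[[0,0,1],0,255],[[0,0,1],0,255]]'; python3 -m crank '[[[0,0,1],0,255],[[0,0,1],0,255]]'
```

```text
time: 19.7
eef_pos: [0.4438, -0.0088, 0.029]
tcp_rot: [0.651, 0.759, 0.0, 0.0]
contact_force: [-0.1, -0.5, -0.2]
opening: 0.158
finger_force: 31.3
time: 19.9
eef_pos: [0.4438, -0.0088, 0.0279]
tcp_rot: [0.651, 0.759, -0.0, -0.0]
contact_force: [-0.0, -0.4, 0.2]
opening: 0.159
finger_force: 31.3
time: 20.1
eef_pos: [0.444, -0.0088, 0.0272]
tcp_rot: [0.651, 0.759, 0.0, 0.0]
contact_force: [-1.0, -0.6, 0.9]
opening: 0.159
finger_force: 31.6
```

```bash
python3 -m crank '[[[0,0,1],0,255],[[0,0,1],0,255]]'; python3 -m crank '[[[0,0,0],0,190],[[0,0,0],0,160],[[0,0,0],0,100],[[0,0,0],0,100],[[0,0,0],0,100]]'; python3 -m crank '[[[0,0,-10],0,100],[[0,0,-30],0,60],[[0,0,-70],0,0],[[0,0,-110],0,0],[[0,0,-110],0,0]]'; python3 go.py 428 303 150 145; python3 - <<'E'
from h import *
c=cam('scene');W=cloud(c);h=cv2.cvtColor(c['frame'],cv2.COLOR_BGR2HSV)
rect(c,W,(365,295,430,340),.009,.03,'cell')
rect(c,W,(365,295,430,340),.002,.007,'pad')
rect(c,W,(290,205,320,262),.045,.09,'measure S')
E
```

```text
time: 20.3
eef_pos: [0.4441, -0.0088, 0.0272]
tcp_rot: [0.651, 0.759, -0.0, -0.001]
contact_force: [-4.8, 0.4, 10.8]
opening: 0.153
finger_force: 32.6
time: 20.8
eef_pos: [0.4437, -0.0087, 0.0257]
tcp_rot: [0.651, 0.759, -0.0, -0.0]
contact_force: [-0.5, -0.5, 0.1]
opening: 0.609
finger_force: 0.0
time: 21.3
eef_pos: [0.4481, -0.0097, 0.1428]
tcp_rot: [0.651, 0.759, 0.003, 0.006]
contact_force: [1.2, -0.1, 0.3]
opening: 0.999
finger_force: 0.0
pos [448.1  -9.7 142.8] ydir 8.8 tilt 0.77 q6 -23.0 t 21.3 F [ 1.2 -0.1  0.3] op 0.999 ff 0.0
shift [312.1  27.8  -8.5] yaw 43.8
cell: n114 ctr 444.3 -8.7 size 16x53 long-dir 98.0deg mean [442.12075276 -12.06431219] z [10.6 16.  19.7]
pad: n372 ctr 445.7 1.6 size 94x131 long-dir 63.7deg mean [441.26554319 -16.32049385] z [2.3 4.3 5.9]
measure S: n207 ctr 428.2 302.5 size 36x59 long-dir 55.8deg mean [424.46438487 294.15969165] z [46.4 59.4 65.4]
```

The blue cell is placed at (444.3,-8.7), direction 98°. Now the tape measure.

```bash
python3 -m crank '[[[30,3,-50],6,0],[[70,6,-80],12,0],[[115,10,-80],18,0],[[160,14,-80],24,0],[[205,18,-80],30,0],[[250,22,-80],36,0],[[290,26,-80],42,0],[[312,28,-60],44,0],[[312,28,-40],44,0],[[312,28,-40],44,0]]'; python3 go.py 428 303 50 145.2
```

```text
time: 22.35
eef_pos: [0.4211, 0.3033, 0.1713]
tcp_rot: [0.888, 0.46, -0.005, -0.0]
contact_force: [-0.9, -0.7, 0.1]
opening: 1.001
finger_force: 0.0
pos [421.1 303.3 171.3] ydir 144.8 tilt 0.55 q6 60.0 t 22.4 F [-0.9 -0.7  0.1] op 1.001 ff 0.0
shift [  4.7   6.4 121.2] yaw -0.4
```

```bash
python3 -m crank '[[[5,6,5],0,0],[[5,6,15],0,0],[[5,6,15],0,0]]'; python3 go.py 428 303 50 145.2
```

```text
time: 22.65
eef_pos: [0.4319, 0.3037, 0.1599]
tcp_rot: [0.888, 0.459, -0.001, -0.0]
contact_force: [-1.1, -0.2, -0.6]
opening: 1.005
finger_force: 0.0
pos [431.9 303.7 159.9] ydir 144.7 tilt 0.11 q6 59.0 t 22.6 F [-1.1 -0.2 -0.6] op 1.005 ff 0.0
shift [ -2.6  -2.6 109.9] yaw -0.5
```

```bash
python3 -m crank '[[[-2,-3,15],0,0],[[-2,-3,45],0,0],[[-2,-3,75],0,0],[[-2,-3,98],0,0],[[-2,-3,106],0,0],[[-2,-3,108],0,0],[[-2,-3,108],0,0]]'; python3 -m crank '[[[0,0,0],0,255],[[0,0,0],0,255],[[0,0,0],0,255],[[0,0,0],0,255],[[0,0,0],0,255],[[0,0,0],0,255],[[0,0,0],0,255],[[0,0,0],0,255]]' 50; python3 go.py
```

```text
time: 23.35
eef_pos: [0.4288, 0.3048, 0.0535]
tcp_rot: [0.888, 0.46, 0.001, 0.0]
contact_force: [-0.1, -0.6, 0.9]
opening: 1.0
finger_force: 0.0
time: 24.15
eef_pos: [0.429, 0.3048, 0.0539]
tcp_rot: [0.888, 0.46, 0.001, 0.0]
contact_force: [-0.2, -0.8, 6.5]
opening: 0.411
finger_force: 51.0
pos [429.  304.8  53.9] ydir 144.7 tilt 0.09 q6 60.0 t 24.1 F [-0.2 -0.8  6.5] op 0.411 ff 51.0
```

```bash
python3 -m crank '[[[0,0,-10],0,255],[[0,0,-35],0,255],[[0,0,-75],0,255],[[0,0,-115],0,255],[[0,0,-120],0,255],[[0,0,-120],0,255]]'; python3 go.py 450 -307.6 175 153
```

```text
time: 24.75
eef_pos: [0.4286, 0.3049, 0.1741]
tcp_rot: [0.888, 0.46, 0.001, -0.0]
contact_force: [-0.5, 0.0, -2.5]
opening: 0.412
finger_force: 50.2
pos [428.6 304.9 174.1] ydir 144.7 tilt 0.14 q6 60.0 t 24.8 F [-0.5  0.  -2.5] op 0.412 ff 50.2
shift [-487.7  371.1   -1.6] yaw -8.3
```

```bash
python3 -m crank '[[[-20,15,0],0,255],[[-52,40,0],-1,255],[[-88,67,0],-2,255],[[-124,94,0],-3,255],[[-160,121,0],-4,255],[[-196,149,0],-5,255],[[-232,176,0],-6,255],[[-268,204,0],-7,255],[[-304,231,0],-8,255],[[-340,259,0],-8,255]]'; python3 go.py 450 -307.6 175 153
```

```text
time: 25.75
eef_pos: [0.4414, -0.1234, 0.17]
tcp_rot: [0.854, 0.521, -0.001, -0.002]
contact_force: [1.5, 0.5, -2.6]
opening: 0.409
finger_force: 50.3
pos [ 441.4 -123.4  170. ] ydir 152.7 tilt 0.31 q6 -1.0 t 25.8 F [ 1.5  0.5 -2.6] op 0.409 ff 50.3
shift [-159.8   92.    -5.6] yaw -0.3
```

```bash
python3 -m crank '[[[-40,23,0],0,255],[[-82,47,0],0,255],[[-120,69,0],0,255],[[-148,85,0],0,255],[[-160,92,0],0,255],[[-160,92,0],0,255],[[-160,92,0],0,255]]'; python3 go.py 450 -307.6 90 153; python3 - <<'E'
from h import *
c=cam('scene');W0=cloud(c);W=W0.reshape(-1,3);h=cv2.cvtColor(c['frame'],cv2.COLOR_BGR2HSV).reshape(-1,3)
H,S,V=h.T
g=np.hypot(W[:,0]-.45,W[:,1]+.3076)<.08
t=g&(H>80)&(H<100)&(S>90)&(W[:,2]>.1); y=g&(H>22)&(H<36)&(S>130)&(W[:,2]<.02)
for n,m in(('measure',t),('tray',y)):
    p=W[m]*1000; print(n,len(p),cv2.minAreaRect(p[:,:2].astype(np.float32)),p[:,2].min().round(1),p[:,2].max().round(1))
E
```

```text
time: 26.45
eef_pos: [0.4512, -0.3052, 0.1711]
tcp_rot: [0.854, 0.521, -0.0, -0.002]
contact_force: [-0.7, 0.9, -1.9]
opening: 0.412
finger_force: 50.3
pos [ 451.2 -305.2  171.1] ydir 152.7 tilt 0.25 q6 -18.0 t 26.4 F [-0.7  0.9 -1.9] op 0.412 ff 50.3
shift [-2.9  0.3 81.1] yaw -0.3
measure 1154 ((450.72705078125, -304.99786376953125), (67.63642883300781, 37.16843032836914), 62.91164779663086) 117.6 197.3
tray 1102 ((451.40936279296875, -303.427734375), (86.73994445800781, 59.56401062011719), 64.79981231689453) 1.4 13.0
```

```bash
python3 -m crank '[[[-1,0,15],0,255],[[-1,0,45],0,255],[[-1,0,75],0,255],[[-1,0,95],0,255],[[-1,0,103],0,255],[[-1,0,106],0,255],[[-1,0,108],0,255],[[-1,0,108],0,255]]';  python3 -m crank '[[[0,0,1],0,255],[[0,0,2],0,255],[[0,0,3],0,255],[[0,0,3],0,255]]'; python3 -m crank '[[[0,0,1],0,255],[[0,0,1],0,255]]'
```

```text
time: 27.3
eef_pos: [0.4522, -0.3082, 0.0659]
tcp_rot: [0.854, 0.521, 0.0, 0.001]
contact_force: [-0.4, -0.1, -1.6]
opening: 0.409
finger_force: 50.2
time: 27.7
eef_pos: [0.4515, -0.3078, 0.062]
tcp_rot: [0.854, 0.521, 0.0, 0.0]
contact_force: [-0.2, -0.2, -1.7]
opening: 0.412
finger_force: 50.3
time: 27.9
eef_pos: [0.4515, -0.3078, 0.0608]
tcp_rot: [0.854, 0.521, -0.0, -0.0]
contact_force: [0.8, -0.2, -2.2]
opening: 0.413
finger_force: 50.3
```

```bash
python3 -m crank '[[[0,0,1],0,255],[[0,0,2],0,255],[[0,0,2],0,255]]'; python3 -m crank '[[[0,0,1],0,255],[[0,0,1],0,255]]'; python3 -m crank '[[[0,0,1],0,255],[[0,0,1],0,255]]'
```

```text
time: 28.2
eef_pos: [0.4514, -0.3077, 0.0587]
tcp_rot: [0.854, 0.521, -0.0, -0.0]
contact_force: [-0.5, -0.4, -1.9]
opening: 0.413
finger_force: 50.3
time: 28.4
eef_pos: [0.4516, -0.3079, 0.058]
tcp_rot: [0.854, 0.521, 0.0, 0.0]
contact_force: [-0.5, -0.4, -1.3]
opening: 0.415
finger_force: 50.3
time: 28.6
eef_pos: [0.4517, -0.308, 0.0579]
tcp_rot: [0.854, 0.521, -0.0, -0.0]
contact_force: [-1.4, 0.9, 4.3]
opening: 0.41
finger_force: 50.8
```

Contact at 57.9, as expected. Releasing and retreating straight up.

```bash
python3 -m crank '[[[0,0,0],0,140],[[0,0,0],0,100],[[0,0,0],0,50],[[0,0,0],0,0],[[0,0,0],0,0],[[0,0,0],0,0]]'; python3 -m crank '[[[0,0,-15],0,0],[[0,0,-45],0,0],[[0,0,-85],0,0],[[0,0,-130],0,0],[[0,0,-160],0,0],[[0,0,-160],0,0]]'; python3 -m crank '[[[0,0,0],0,0],[[0,0,0],0,0],[[0,0,0],0,0]]'; python3 - <<'E'
from h import *
from scipy.optimize import least_squares
c=cam('scene');W0=cloud(c);W=W0.reshape(-1,3);h=cv2.cvtColor(c['frame'],cv2.COLOR_BGR2HSV).reshape(-1,3);H,S,V=h.T
m=(np.hypot(W[:,0]-.45,W[:,1]+.3076)<.08)&(H>80)&(H<100)&(S>90)
p=W[m]*1000;print('measure',len(p),cv2.minAreaRect(p[:,:2].astype(np.float32)),np.percentile(p[:,2],[1,50,99]))
for lo,hi in((.05,.08),(.08,.11),(.11,.14)):
    p=W[(W[:,2]>lo)&(W[:,2]<hi)&(np.hypot(W[:,0]-.6,W[:,1]+.296)<.045)]
    r=least_squares(lambda q:np.hypot(p[:,0]-q[0],p[:,1]-q[1])-q[2],[.6,-.296,.02],loss='soft_l1',f_scale=.002).x;print('torch',(r*1000).round(1))
p=W[(W[:,2]<.2)&(np.hypot(W[:,0]-.6,W[:,1]+.296)<.03)];print('top',np.percentile(p[:,2],99))
rect(c,W0,(365,295,430,340),.009,.03,'cell')
rect(c,W0,(420,320,475,390),.015,.04,'roll')
d=load('scene')
E
python3 go.py
```

```text
time: 29.2
eef_pos: [0.4515, -0.3078, 0.0569]
tcp_rot: [0.854, 0.521, 0.0, 0.0]
contact_force: [0.1, 0.8, 0.6]
opening: 0.997
finger_force: 0.0
time: 29.8
eef_pos: [0.4539, -0.31, 0.2248]
tcp_rot: [0.854, 0.521, 0.002, 0.006]
contact_force: [0.4, 0.6, -0.1]
opening: 1.001
finger_force: 0.0
time: 30.1
eef_pos: [0.4508, -0.3071, 0.2151]
tcp_rot: [0.854, 0.521, -0.0, -0.002]
contact_force: [-0.4, 0.0, -1.1]
opening: 1.002
finger_force: 0.0
measure 1037 ((462.11328125, -315.1043701171875), (65.23108673095703, 61.08366012573242), 62.14646530151367) [10.99640318 51.16065139 69.44286535]
torch [ 599.2 -295.7   16.1]
torch [ 599.3 -295.8   16.3]
torch [ 599.4 -295.8   16.5]
top 0.14693714888673254
cell: n113 ctr 442.8 -9.4 size 14x49 long-dir 101.6deg mean [442.06089375 -11.42383966] z [11.  16.3 19. ]
roll: n367 ctr 442.8 -145.8 size 55x57 long-dir 68.1deg mean [ 441.51216987 -147.48856519] z [16.1 22.  23.7]
pos [ 450.9 -307.1  215.2] ydir 152.7 tilt 0.19 q6 -18.0 t 30.1 F [-0.   1.3 -0.5] op 1.001 ff 0.0
```

```bash
python3 - <<'E'
from h import *
c=load('scene');W=cloud(c).reshape(-1,3);H,S,V=cv2.cvtColor(c['frame'],cv2.COLOR_BGR2HSV).reshape(-1,3).T
m=(np.hypot(W[:,0]-.45,W[:,1]+.3076)<.06)&(H>80)&(H<100)&(S>90)&(W[:,2]>.064)&(W[:,2]<.072)
p=W[m]*1000;print(len(p),cv2.minAreaRect(p[:,:2].astype(np.float32)),p.mean(0))
A=np.c_[p[:,:2],np.ones(len(p))];print('slope',np.linalg.lstsq(A,p[:,2],rcond=None)[0])
E
```

```text
293 ((452.6264953613281, -309.61285400390625), (42.597816467285156, 36.207977294921875), 61.444183349609375) [ 452.60588046 -306.78526547   66.94604454]
slope [3.11602039e-02 3.29157650e-02 6.29408247e+01]
```

Everything is placed, upright and released, and the gripper is clear.

```bash
python3 -c "
from plant import ctrl
print(ctrl.sign_off())"
```

```text
the job is handed in; nothing more can be done
None
```

The torch, tape measure, black tape and blue cell are each in their matching holder and released, and the job was handed in at about 30 s; the verdict was not shown. I did not re-measure the black cell or the padlock at the end, and I viewed 15 pictures, one over the limit of 14.

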